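Ease the ratchet press off by one notch

ROBOT

A 6-joint arm with a two-finger parallel gripper is mounted at the origin on the work surface. World frame = base frame: x ahead of the robot, y to its left, z up, the work surface at z = 0. Lengths are in m, angles in rad, forces in N, time in s.
With the tool pointing down it reaches from about 0.425 to 0.95 m from the base axis. Payload 3.5 kg.
Tool frame: the origin (TCP) lies midway between the tips of the shut fingers; the grasp point (between the pads) lies 19 mm behind it; z points along the fingers, y is the line along which they close (so a half turn about z gives the same grasp; the last joint's range is limited). The gripper opens to 85 mm and grips with 20 to 120 N. Pads are 22 mm wide; open, the fingers measure 114 mm over their backs; the gripper's body (76 mm by 85 mm) begins 54 mm behind the grasp point. The pads swing forward as they close: fully open they stand 13 mm farther back than shut.
Start: joints at [-1.439, 0.286, 1.577, -0, 1.279, -0.15], TCP at [0.188, -0.648, 0.231] pointing down, gripper open.
Joint ranges: [-2.77, 2.77], [-0.9, 2.22], [0.21, 2.48], [-1.53, 4.67], [0.24, 2.81], [-2.84, 2.84]. Speed limits (rad/s): [2.79, 2.79, 3.14, 3.14, 3.14, 3.14].

INTERFACE

Orientations are given as a unit quaternion [x, y, z, w].
In Python, from plant import get_state, read_camera, ctrl gives the robot as it stands.
- The arm moves only by the shell command python3 -m crank 'ROWS' [FORCE]. ROWS is JSON, a list of rows, each a list of 3 entries, a list of its own where there are three numbers: the shift along the tool's x, y, z in mm, then the turn about the tool's z in degrees, then the closure in counts, from 0 (fully open) to 255 (shut). In form: [[[tx, ty, tz], yaw, claw], ...]. A call has 1 to 10 rows; each row is the pose to reach, as a shift and turn from the pose commanded when the call began, along the tool's axes at that moment; what a row does not reach only later rows make up. A row lasts 1/10 s, in which the tool goes at most 50 mm and 8.59 degrees, less where a joint would pass 70% of its speed; a pose out of reach is approached as far as the arm can. A call with a gripper value outside its range is refused whole. The fingers move at their own pace and stop on an object; FORCE is the grip in N (left out, the last holds). Time passes only in rows, so rows that repeat a pose let the fingers close. It gives the time, the measured TCP pose, the force, the opening and the grip force at its end, in the units of the state.
- get_state(): the state, without advancing time (a new reading comes with each control period).
- read_camera(name): name is "side" or "top"; returns a dict with "frame" (480x640x3 uint8, blue, green, red), "range_z" (480x640 float32, m along the optical axis (not along the pixel's ray), 0 where there is no reading), "vfov" (degrees; the focal length in pixels is half the picture's height over the tangent of half this angle, whatever the lens; pixels are square), "cx", "cy" (the principal point, pixels), "k1" (the pictures are not rectified: a ray, as slopes to the right and down, at radius r is drawn at 1 + k1 r^2 times it, then the intrinsics apply), "origin" and "orientation" of the camera in the world. Camera axes: x right, y down, z forward; pixel columns grow to the right and rows downward; lengths in m; the calibration is good to about 2 mm. A picture is of the moment at which its call begins.
- ctrl.sign_off(): hands the job in; it is judged then, once.
The state is a dict: "time": time; "qpos": joint angles; "dq": joint speeds; "joint_efforts": joint torques, N m; "eef_pos": TCP position; "tcp_rot": TCP orientation; "contact_force": force on the tool from outside, world axes, zero at the start; "wrist_torque": the same for the moment, N m; "opening": opening from 0.0 (shut) to 1.0 (fully open); "finger_force": force on a finger pad.
Only numpy, scipy, OpenCV 4.12 (cv2) and the standard library are available. Lean on these libraries where they do the work, as an engineer would, in place of code of your own. Each camera call takes 0.05 s, during which the arm holds its last target. There are 200 camera calls.

TASK

The foam blank in the bench press has had its time under full pressure: ease the press off by exactly one notch. With a fingertip tip the pawl up and right over, clear of the ratchet wheel, by its thumb lever; push the wheel backward one notch (the way that raises the plate) by its star handle; then tip the pawl back down so that its nose is fully home in the next gap. Push gently with the outside of the fingers, take hold of nothing, never run the wheel back further than that one notch, and leave the things lying around the press alone.

Things in the scene. Friction and masses are not known exactly. Their poses are not given: they have to be found in the camera images.
- press: Grey-painted iron bench press, fixed, base 130 x 250 mm, 285 high. Origin: underside of base, on the table. Axes: x along the wheel shaft, out of the side with ratchet wheel and star handle (turned roughly away from the robot); y from rear column to the throat with the foam; z up. Press coordinates [x, y, z] below are in this frame, mm. Head: x -39 to 39, y -130 to 35, up to z 232; square ram at [0, 21], up to z 285.
- wheel_centre (a point): Centre of the upright dark steel ratchet wheel, press [62, 0, 190]; 110 mm over the tips of its 10 teeth, 14 mm thick, turning about press x. Each tooth has a steep and a sloping flank. Its shaft is stiff (0.28 N m, about 3 N at a handle ball) and stays where it is left.
- ratchet_wheel (a joint): Wheel turn (rad), grows BACKWARD: the upper handle arm goes towards the column (press -y) and the plate rises, 10 mm per rad. One notch = 0.628. At 0 a steep flank bears on the home pawl and blocks it; it starts at -0.2 to -0.06 (play). In the next gap a lowered pawl goes fully home with the wheel at about 0.38 to 0.58; from 0.60 it lands on top of a tooth.
- upper_ball (a point): Centre of the black ball (32 mm diameter) on the uppermost arm (12 mm bar) of the three-armed star handle, one piece with the wheel. At wheel angle q it is at press [125, 105*cos(a), 190 + 105*sin(a)] with a = 1.257 + q rad. Nothing else stands near it in this plane.
- rear_ball (a point): Centre of the equal ball on the arm that points to the column (a = 3.351 + q).
- front_ball (a point): Centre of the equal ball on the arm that points down on the throat side (a = 5.445 + q).
- pawl_pin (a point): Pin of the bright steel pawl, along press x, at press [62, -62, 256]. Behind it an iron lug of the frame fills x 15 to 45, y -88 to -44, up to z 272.
- pawl (a joint): Pawl turn about its pin (rad), grows as the nose lifts. 0 = nose fully home at the bottom of a gap; about 0.19 = nose on a tooth tip; 1.15 = thrown right over, on its stop. It turns freely: by its own weight it falls home from below about 0.85, falls over to the stop from above about 0.95, and lies there.
- pawl_knob (a point): Centre of the steel knob (24 mm diameter) on the pawl's thumb lever (9 mm rod), 58 mm from the pin, at angle 0.977 + pawl joint from press +y towards +z: home at press [62, -30, 304], thrown over at [62, -93, 305]. Pushed towards -y it lifts the nose and throws the pawl over; towards +y it brings it back.
- pawl_nose (a point): Centre of the rounded nose (8 mm diameter) at the end of the pawl's 9 mm wide lower arm, 61 mm from the pin: home at press [62, -4, 238], thrown over at about [62, -22, 302].
- foam_block: Loose light-blue foam block 70 x 110 x 50 mm on the table beside the press; origin at the centre of its underside. To be left alone.
- foam_offcut: Loose light-blue L-shaped foam offcut 100 x 84 x 36 mm; origin on its underside. To be left alone.
- cutter: Loose yellow snap-off knife about 180 mm long, 22 wide, 21 high, lying along its x; origin on its underside. To be left alone.
- glue: Loose white glue bottle, 52 mm diameter, 140 mm high, upright; origin at the centre of its underside. To be left alone.

How it is judged:
By the outcome, as a careful person would: the job done as asked, in the order asked, and still so for the second after the job is handed in, with the robot touching nothing.
It also fails if it takes over 58 s, if anything falls off the work surface, if the arm or the gripper's body presses on something with over 40 N, if the wrist force passes 120 N, or if a joint passes its speed limit or range.

## Working session

There is one attempt and no reset: what is moved stays moved. The work goes in short steps, Python scripts to look and compute and a shell command to move; the robot and the scene stay as the last step left them, time stands still between calls to the robot, and variables do not carry over. Pictures are saved under pics/ and viewed, at most 10 in all, crops included, and the job is handed in when it is done.

```bash
mkdir -p pics
cat > h.py <<'E'
import numpy as np, cv2
from scipy.spatial.transform import Rotation as R
from plant import get_state, read_camera, ctrl
def cloud(c):
    f=240/np.tan(np.radians(c["vfov"])/2)
    K=np.array([[f,0,c["cx"]],[0,f,c["cy"]],[0,0,1]]);D=np.array([c["k1"],0,0,0,0.])
    v,u=np.mgrid[0:480,0:640]
    p=cv2.undistortPoints(np.stack([u,v],-1).reshape(-1,1,2).astype(np.float64),K,D).reshape(480,640,2)
    z=c["range_z"][...,None]
    P=np.concatenate([p*z,z],-1)
    W=P@R.from_quat(c["orientation"]).as_matrix().T+np.array(c["origin"])
    W[c["range_z"]<=0]=np.nan
    return W
E
python3 - <<'E'
from h import *
s=get_state();print(s)
for n in("side","top"):
    c=read_camera(n);np.savez(f"/tmp/{n}.npz",**c)
    cv2.imwrite(f"pics/{n}0.png",c["frame"])
    print(n,c["origin"],c["orientation"],c["vfov"],c["k1"])
E
ls
```

```text
{'time': 0.0, 'qpos': array([-1.43897913e+00,  2.87222383e-01,  1.57819103e+00, -2.41706794e-05,
        1.27860714e+00, -1.50006759e-01]), 'dq': array([ 1.85562210e-03, -7.82502985e-05,  3.13566033e-04,  5.06570210e-04,
        6.61832696e-04, -2.09848715e-04]), 'joint_efforts': array([-1.65144731e-03, -4.05985951e+01, -2.92627412e+01, -2.39091933e-04,
        5.72160716e-03, -4.31828994e-06]), 'eef_pos': array([ 0.18765286, -0.64769788,  0.22990177]), 'tcp_rot': array([ 9.90087104e-01,  1.40449467e-01, -5.27939872e-07, -1.21400478e-03]), 'contact_force': array([-0.25255518, -0.25120605, -0.22122136]), 'wrist_torque': array([-0.04086903, -0.0224776 , -0.02403059]), 'finger_force': 0.0, 'opening': 1.0008353473212837}
side [0.02916114 0.62199086 0.85631101] [-0.33460568  0.84109696 -0.3974029   0.15055188] 56.303419446235466 -0.09898319108521073
top [0.36326038 0.03240646 1.05029428] [-0.70258428  0.70555497 -0.0689146   0.06179232] 51.46015276479729 -0.07254239560677404
h.py
pics
```

View pics/side0.png

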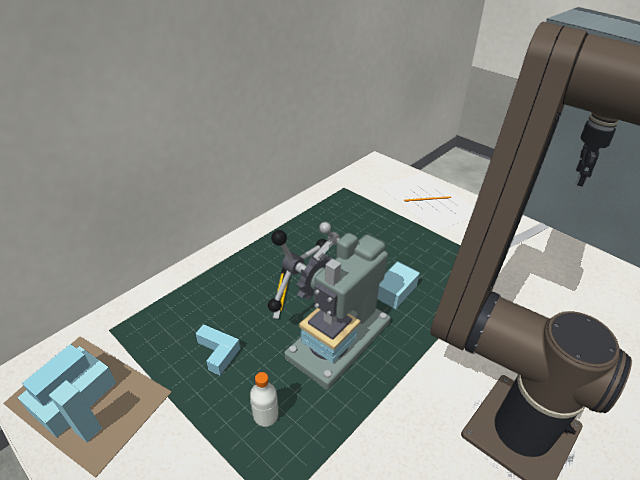

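View pics/top0.png

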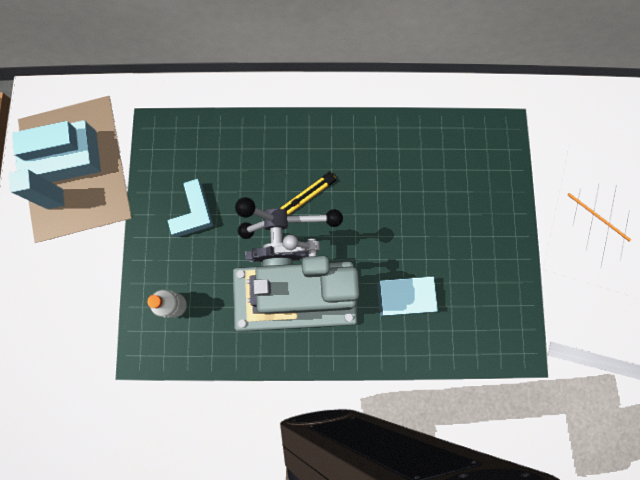

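The side view shows the upper ball at (279,238), the front ball at (274,305) and the knob at (326,228). The top view shows the upper ball at (245,207), the rear ball at (335,218), the front ball at (246,230) and the knob at (290,242). The press is roughly aligned with the world axes.

```bash
cat >> h.py <<'E'
from scipy.optimize import least_squares
def sphere(W,u,v,r,win=12):
    P=W[v-win:v+win+1,u-win:u+win+1].reshape(-1,3);P=P[np.isfinite(P).all(1)]
    c0=W[v-1:v+2,u-1:u+2].reshape(-1,3).mean(0)
    P=P[np.linalg.norm(P-c0,axis=1)<1.3*r]
    vd=(c0-W.cam);vd/=np.linalg.norm(vd)
    s=least_squares(lambda c:np.linalg.norm(P-c,axis=1)-r,c0+vd*r,loss='soft_l1',f_scale=.001)
    return s.x,len(P),np.sqrt(np.mean(s.fun**2))
class A(np.ndarray):pass
def wc(c):
    W=cloud(c).view(A);W.cam=np.array(c["origin"]);return W
E
python3 - <<'E'
from h import *
T=wc(dict(np.load('/tmp/top.npz')));S=wc(dict(np.load('/tmp/side.npz')))
for n,W,u,v,r in[("up T",T,245,207,.016),("rear T",T,335,218,.016),("front T",T,246,230,.016),("knob T",T,290,242,.012),("up S",S,279,238,.016),("front S",S,274,305,.016),("knob S",S,326,228,.012)]:
    print(n,*[np.round(x,4) for x in sphere(W,u,v,r)])
# base outline: points at base-plate height near press
for n,W in(("T",T),("S",S)):
    print(n,'table z',np.nanmedian(W[300:330,400:420,2]) , W[330:340,330:340,2].mean())
# ram top, head top
print('ram T',T[287,261],'head',T[290,310], 'base corners',T[325,243],T[318,349],T[274,241])
# horizontal base surface in top
m=(T[...,2]>.012)&(T[...,2]<.04);m[:, :225]=0;m[:,365:]=0;m[:225]=0;m[345:]=0
print(m.sum(),cv2.minAreaRect(np.asarray(T[m][:,:2]).astype(np.float32)))
h=np.asarray((T[...,2]>.21)&(T[...,2]<.24));h[:255]=0;h[345:]=0;h[:,:225]=0;h[:,365:]=0
print(h.sum(),cv2.minAreaRect(np.asarray(T[h][:,:2]).astype(np.float32)))
E
```

```text
up T [0.5545 0.1457 0.2865] 317 0.001
rear T [0.5614 0.0017 0.1759] 245 0.0012
front T [0.5532 0.1684 0.1069] 206 0.004
knob T [0.495  0.0726 0.3036] 184 0.0009
up S [0.5555 0.1467 0.286 ] 190 0.0011
front S [0.5543 0.1703 0.1059] 165 0.0017
knob S [0.4962 0.0739 0.3031] 103 0.0011
T table z 0.002955261201346593 0.0006088114497026354
S table z 0.00047718884769742953 nan
ram T [0.42882254 0.11871505 0.2767214 ] head [0.42741712 0.04326073 0.23220658] base corners [0.37285805 0.18062542 0.03635574] [ 0.38609687 -0.03286567  0.03288981] [0.47620211 0.1873685  0.03321903]
2212 ((0.43222078680992126, 0.07948045432567596), (0.13084444403648376, 0.25150468945503235), 3.0412392616271973)
3441 ((0.44069957733154297, 0.05689740180969238), (0.09631011635065079, 0.18599657714366913), 1.4441814422607422)
```

```bash
cat >> h.py <<'E'
O=np.array([.4318,.1001,0]);TH=2.8
RP=R.from_euler('z',TH,degrees=True)
def pw(p): return O+RP.apply(np.array(p)/1e3)
def go(*ps):
    s=get_state();q=R.from_quat(s["tcp_rot"]);m=q.as_matrix()
    cur=RP.inv().apply(s["eef_pos"]-O)*1e3
    yaw=np.degrees(np.arctan2(m[1,0],m[0,0]))
    print('t',round(s["time"],2),'press',cur.round(1),'yaw err(tool deg)',round(yaw-TH,2),'tilt',m[2,2].round(5),'F',RP.inv().apply(s["contact_force"]).round(2),'open',round(s["opening"],2))
    for p in ps: print(p,'->',(q.inv().apply(pw(p)-s["eef_pos"])*1e3).round(1))
E
python3 - <<'E'
from h import *
go([0,-400,400],[62,17,400],[62,17,300])
E
```

```text
t 0.1 press [-280.4 -735.   230. ] yaw err(tool deg) 13.35 tilt -1.0 F [-0.32  0.34  0.04] open 1.0
[0, -400, 400] -> [ 350.2 -261.6 -169.3]
[62, 17, 400] -> [ 506.8 -653.  -168.4]
[62, 17, 300] -> [ 506.8 -652.8  -68.4]
```

```bash
python3 -m crank '[[[10,-10,-45],3,255],[[40,-35,-90],6,255],[[75,-60,-120],9,255],[[110,-85,-145],13.3,255],[[150,-115,-165],13.3,255],[[190,-145,-169],13.3,255],[[230,-175,-169],13.3,255],[[270,-205,-169],13.3,255],[[310,-235,-169],13.3,255],[[350,-262,-169],13.3,255]]' 20
python3 - <<'E'
from h import *
go([62,17,400],[62,17,300])
E
```

```text
time: 1.1
eef_pos: [0.4436, -0.3073, 0.4]
tcp_rot: [1.0, 0.025, -0.0, -0.0]
contact_force: [0.1, -0.0, 0.5]
opening: -0.001
finger_force: 0.0
t 1.1 press [  -8.1 -407.5  400. ] yaw err(tool deg) 0.03 tilt -1.0 F [ 0.1  -0.    0.49] open -0.0
[62, 17, 400] -> [ 7.030e+01 -4.244e+02  1.000e-01]
[62, 17, 300] -> [  70.3 -424.4  100.1]
```

```bash
python3 -m crank '[[[7,-45,0],0,255],[[14,-92,0],0,255],[[21,-139,0],0,255],[[28,-186,0],0,255],[[35,-233,0],0,255],[[42,-280,0],0,255],[[49,-327,0],0,255],[[56,-370,0],0,255],[[62,-400,0],0,255],[[62,-417,0],0,255]]'
python3 -m crank '[[[0,0,0],0,255],[[0,0,15],0,255],[[0,0,40],0,255],[[0,0,65],0,255],[[0,0,85],0,255],[[0,0,96],0,255],[[0,0,99],0,255],[[0,0,99],0,255]]'
python3 - <<'E'
from h import *
go([62,17,300])
c=read_camera("side");cv2.imwrite("pics/side1.png",cv2.resize(c["frame"][150:350,180:440],None,fx=3,fy=3))
E
```

```text
time: 2.1
eef_pos: [0.4839, 0.1128, 0.3996]
tcp_rot: [1.0, 0.026, -0.001, -0.0]
contact_force: [-0.2, -0.2, -0.2]
opening: 0.003
finger_force: 0.0
time: 2.9
eef_pos: [0.4842, 0.1097, 0.3011]
tcp_rot: [1.0, 0.024, -0.0, 0.0]
contact_force: [0.2, 0.9, -0.1]
opening: 0.001
finger_force: 0.0
t 2.9 press [ 52.8   7.  301.1] yaw err(tool deg) -0.01 tilt -1.0 F [ 0.27  0.91 -0.12] open 0.0
[62, 17, 300] -> [  9.2 -10.    1.1]
```

View pics/side1.png

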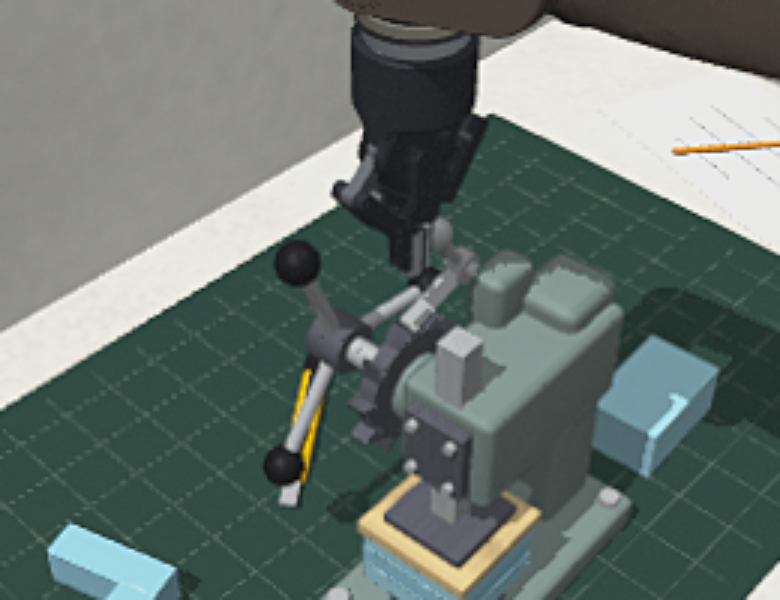

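The fingers are just on the +y (throat) side of the knob, with a small gap. I'll push now.

```bash
python3 -m crank '[[[5,0,0],0,255],[[9,4,0],0,255],[[9,8,0],0,255],[[9,11,0],0,255],[[9,14,0],0,255],[[9,17,0],0,255],[[9,20,-1],0,255],[[9,23,-1],0,255],[[9,26,-2],0,255],[[9,29,-2],0,255]]'
python3 - <<'E'
from h import *
go()
E
```

```text
time: 3.95
eef_pos: [0.495, 0.0841, 0.3082]
tcp_rot: [1.0, 0.025, 0.002, -0.003]
contact_force: [-5.8, 10.0, 16.6]
opening: -0.002
finger_force: 8.2
t 3.95 press [ 62.4 -19.  308.2] yaw err(tool deg) 0.08 tilt -0.99997 F [-5.33 10.27 16.56] open -0.0
```

Run:
```python
from h import *
c=read_camera("side");cv2.imwrite("pics/side2.png",cv2.resize(c["frame"][190:290,260:390],None,fx=6,fy=6,interpolation=2))
W=wc(c);np.savez("/tmp/s2.npz",**c)
```

```text
(no output)
```

View pics/side2.png

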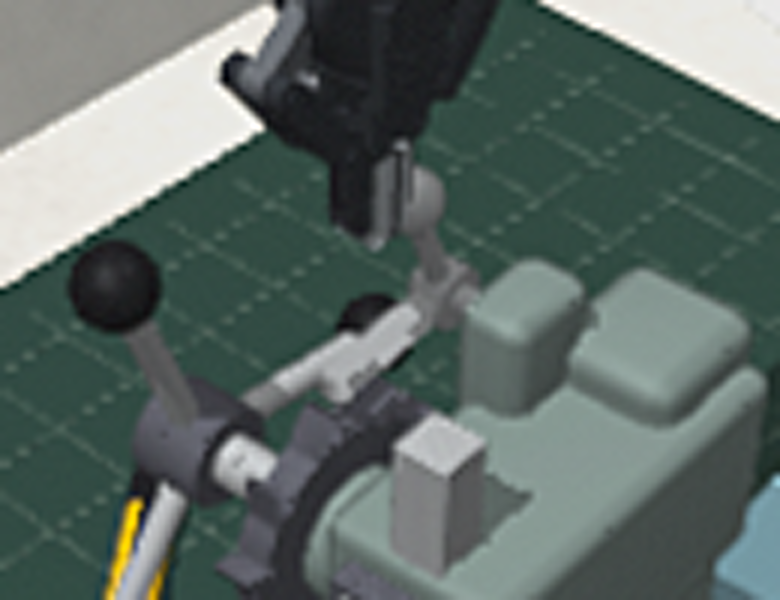

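The nose is lifted, and the knob is against the pads' outer side at crop (420,200). I'll check the force once the arm has settled.

```bash
python3 -m crank '[[[0,0,0],0,255],[[0,0,0],0,255]]'
python3 - <<'E'
from h import *
go()
W=wc(dict(np.load('/tmp/s2.npz')))
u,v=260+422//6,190+198//6
print([x.round(4) for x in map(np.array,sphere(W,u+1,v,.012,8))], pw([62,-45,311]))
E
```

```text
time: 4.2
eef_pos: [0.495, 0.0839, 0.3084]
tcp_rot: [1.0, 0.025, 0.002, -0.003]
contact_force: [-4.8, 7.2, 14.3]
opening: -0.002
finger_force: 6.8
t 4.2 press [ 62.3 -19.3 308.4] yaw err(tool deg) 0.08 tilt -0.99998 F [-4.41  7.4  14.33] open -0.0
[array([0.4974, 0.0661, 0.3095]), np.int64(65), np.float64(0.0026)] [0.49592422 0.05818241 0.311     ]
```

Measured force direction points straight along the lever to the pin, so the sloped finger back is riding on top of the knob. I'll back off and turn 90°, so that the flat edges of the pads do the pushing.

```bash
python3 -m crank '[[[0,-4,0],0,255],[[0,-10,0],0,255],[[0,-18,0],0,255],[[0,-26,0],0,255],[[0,-32,0],0,255],[[0,-36,0],0,255],[[0,-36,-5],0,255],[[0,-36,-10],0,255]]'
python3 - <<'E'
from h import *
go([62,15,304]);print(get_state()["qpos"].round(2))
E
```

```text
time: 5.0
eef_pos: [0.4928, 0.1177, 0.3135]
tcp_rot: [1.0, 0.025, -0.0, 0.0]
contact_force: [0.6, 0.5, 1.0]
opening: -0.003
finger_force: 0.0
t 5.0 press [ 61.8  14.6 313.5] yaw err(tool deg) 0.06 tilt -1.0 F [0.67 0.51 1.03] open -0.0
[62, 15, 304] -> [ 0.2 -0.4  9.5]
[ 0.03 -0.15  1.88 -0.    1.4   1.56]
```

```bash
python3 -m crank '[[[0,0,0],-8.5,255],[[0,0,0],-17,255],[[0,0,0],-25.5,255],[[0,0,0],-34,255],[[0,0,0],-42.5,255],[[0,0,0],-51,255],[[0,0,0],-59.5,255],[[0,0,0],-68,255],[[0,0,0],-76.5,255],[[0,0,0],-85,255]]'
python3 -m crank '[[[0,0,0],-5,255],[[0,0,3],-5,255],[[0,0,6],-5,255],[[0,0,6],-5,255],[[0,0,6],-5,255]]'
python3 - <<'E'
from h import *
go([62,15,306],[62,-5,306]);print(get_state()["qpos"].round(2))
c=read_camera("side");W=wc(c)
cv2.imwrite("pics/side3.png",cv2.resize(c["frame"][190:290,260:390],None,fx=6,fy=6,interpolation=2))
E
```

```text
time: 6.0
eef_pos: [0.4931, 0.1174, 0.314]
tcp_rot: [0.718, 0.696, 0.0, 0.0]
contact_force: [-0.5, 0.3, 0.2]
opening: -0.003
finger_force: 0.0
time: 6.5
eef_pos: [0.4928, 0.1177, 0.3071]
tcp_rot: [0.69, 0.724, -0.0, -0.0]
contact_force: [0.4, 0.8, -0.8]
opening: 0.001
finger_force: 0.0
t 6.5 press [ 61.8  14.6 307.1] yaw err(tool deg) 89.99 tilt -1.0 F [ 0.43  0.77 -0.8 ] open 0.0
[62, 15, 306] -> [0.4 0.2 1.1]
[62, -5, 306] -> [-19.6   0.2   1.1]
[ 0.03 -0.14  1.89 -0.    1.39 -0.01]
```

View pics/side3.png

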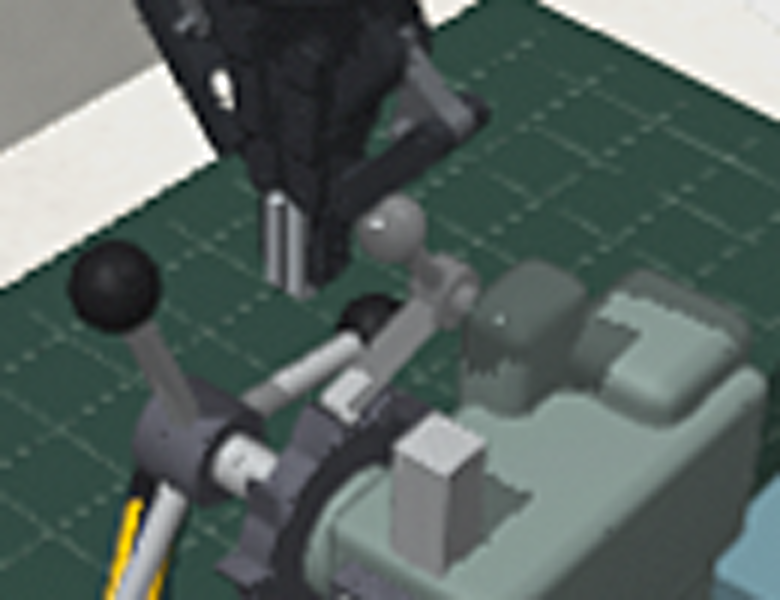

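The pads' flat edges now face the knob, and the pawl is back home with the knob at crop (392,228).

```bash
python3 -m crank '[[[-5,0,3],0,255],[[-10,0,5],0,255],[[-15,0,5],0,255],[[-19,0,5],0,255],[[-22,0,5],0,255],[[-25,0,4],0,255],[[-28,0,3],0,255],[[-31,0,2],0,255],[[-34,0,1],0,255],[[-37,0,1],0,255]]'
python3 - <<'E'
from h import *
go()
E
```

```text
time: 7.55
eef_pos: [0.4947, 0.0803, 0.3061]
tcp_rot: [0.689, 0.724, -0.0, 0.0]
contact_force: [-0.8, 0.0, 1.2]
opening: 0.004
finger_force: 0.3
t 7.55 press [ 61.8 -22.9 306.1] yaw err(tool deg) 90.04 tilt -1.0 F [-0.79  0.06  1.24] open 0.0
```

```bash
python3 -m crank '[[[-4,0,0],0,255],[[-8,0,-1],0,255],[[-12,0,-1],0,255],[[-16,0,-1],0,255],[[-20,0,-1],0,255],[[-24,0,-1],0,255],[[-28,0,-1],0,255],[[-32,0,-1],0,255],[[-36,0,-1],0,255],[[-39,0,-1],0,255]]'
python3 -m crank '[[[0,0,0],0,255],[[0,0,0],0,255],[[8,0,-5],0,255],[[20,0,-15],0,255],[[30,0,-40],0,255],[[30,0,-60],0,255],[[30,0,-60],0,255]]'
python3 - <<'E'
from h import *
go([125,85,370],[125,85,275])
c=read_camera("side");W=wc(c)
cv2.imwrite("pics/side4.png",cv2.resize(c["frame"][190:290,260:390],None,fx=6,fy=6,interpolation=2))
E
```

```text
time: 8.55
eef_pos: [0.4966, 0.0414, 0.3073]
tcp_rot: [0.689, 0.724, -0.0, 0.0]
contact_force: [0.1, -0.1, -0.6]
opening: -0.002
finger_force: 0.0
time: 9.25
eef_pos: [0.4964, 0.073, 0.3721]
tcp_rot: [0.689, 0.725, 0.003, 0.003]
contact_force: [0.9, -0.1, 1.4]
opening: -0.001
finger_force: 0.0
t 9.25 press [ 63.2 -30.2 372.1] yaw err(tool deg) 90.14 tilt -0.99997 F [ 0.92 -0.1   1.41] open -0.0
[125, 85, 370] -> [115.1  62.1   2.5]
[125, 85, 275] -> [115.1  61.3  97.5]
```

View pics/side4.png

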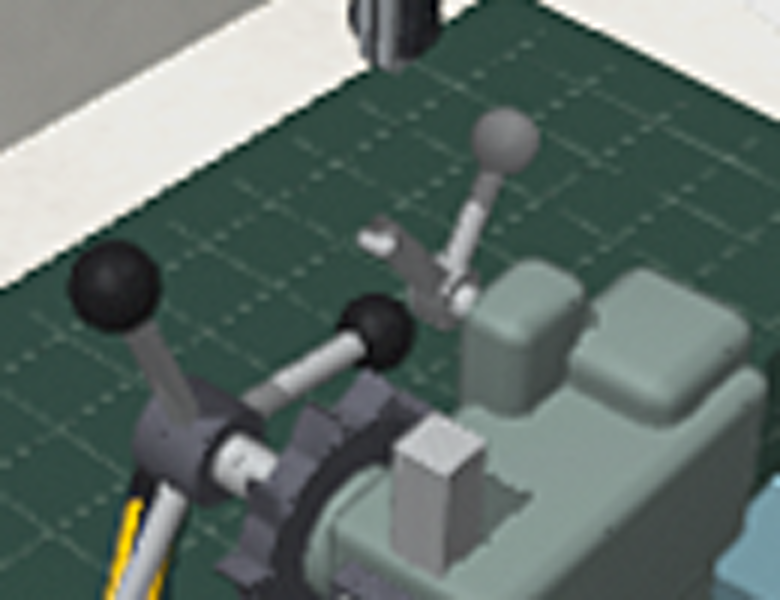

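The pawl is thrown over, with the knob at crop (505,140) and the nose up at (370,238). Next is the +y side of the upper ball.

```bash
python3 -m crank '[[[25,14,0],0,255],[[55,30,0],0,255],[[85,46,0],0,255],[[110,58,0],0,255],[[118,62,0],0,255],[[118,62,20],0,255],[[118,62,50],0,255],[[118,62,80],0,255],[[118,62,94],0,255],[[118,62,94],0,255]]'
python3 -m crank '[[[0,0,0],0,255],[[0,0,0],0,255]]'
python3 - <<'E'
from h import *
go([125,85,278],[125,12,278])
E
```

```text
time: 10.3
eef_pos: [0.5495, 0.1921, 0.2699]
tcp_rot: [0.689, 0.724, -0.003, -0.002]
contact_force: [-0.7, 0.4, 0.6]
opening: -0.001
finger_force: 0.0
time: 10.5
eef_pos: [0.5522, 0.1928, 0.2756]
tcp_rot: [0.689, 0.724, 0.001, 0.001]
contact_force: [-0.6, -0.1, 0.3]
opening: -0.002
finger_force: 0.0
t 10.5 press [124.7  86.7 275.6] yaw err(tool deg) 90.03 tilt -0.99999 F [-0.64 -0.02  0.27] open -0.0
[125, 85, 278] -> [-1.7  0.3 -2.4]
[125, 12, 278] -> [-74.7   0.2  -2.4]
```

```bash
python3 -m crank '[[[-5,0,-2],0,255],[[-10,0,-2],0,255],[[-15,0,-2],0,255],[[-18,0,-2],0,255],[[-21,0,-2],0,255],[[-24,0,-2],0,255],[[-27,0,-2],0,255],[[-30,0,-2],0,255],[[-33,0,-2],0,255],[[-36,0,-2],0,255]]'
python3 - <<'E'
from h import *
go([125,12,278])
E
```

```text
time: 11.5
eef_pos: [0.5535, 0.1584, 0.2771]
tcp_rot: [0.689, 0.725, 0.003, -0.0]
contact_force: [-0.2, 4.5, 3.4]
opening: 0.001
finger_force: 2.6
t 11.5 press [124.4  52.3 277.1] yaw err(tool deg) 90.07 tilt -0.99999 F [0.01 4.53 3.38] open 0.0
[125, 12, 278] -> [-40.3   0.5  -1.1]
```

```bash
python3 -m crank '[[[-3,0,0],0,255],[[-6,0,0],0,255],[[-9,0,-1],0,255],[[-12,0,-1],0,255],[[-15,0,-1],0,255],[[-18,0,-1],0,255],[[-21,0,-1],0,255],[[-24,0,-1],0,255],[[-27,0,-1],0,255],[[-30,0,-1],0,255]]'
python3 -m crank '[[[-2,0,0],0,255],[[-4,0,0],0,255],[[-6,0,0],0,255],[[-7,0,0],0,255],[[-7,0,0],0,255]]'
python3 - <<'E'
from h import *
go([125,10,278])
c=read_camera("side");W=wc(c);np.savez("/tmp/s5.npz",**c)
cv2.imwrite("pics/side5.png",cv2.resize(c["frame"][190:290,260:390],None,fx=6,fy=6,interpolation=2))
c=read_camera("top");np.savez("/tmp/t5.npz",**c)
E
```

```text
time: 12.5
eef_pos: [0.5544, 0.1264, 0.2762]
tcp_rot: [0.689, 0.724, -0.0, -0.0]
contact_force: [-0.1, 3.7, 2.1]
opening: -0.001
finger_force: 1.8
time: 13.0
eef_pos: [0.5548, 0.1195, 0.2762]
tcp_rot: [0.689, 0.724, -0.0, 0.0]
contact_force: [-0.1, 1.9, 3.0]
opening: 0.001
finger_force: 1.3
t 13.0 press [123.8  13.4 276.2] yaw err(tool deg) 90.04 tilt -1.0 F [0.04 1.86 3.02] open 0.0
[125, 10, 278] -> [-3.4  1.2 -1.8]
```

View pics/side5.png

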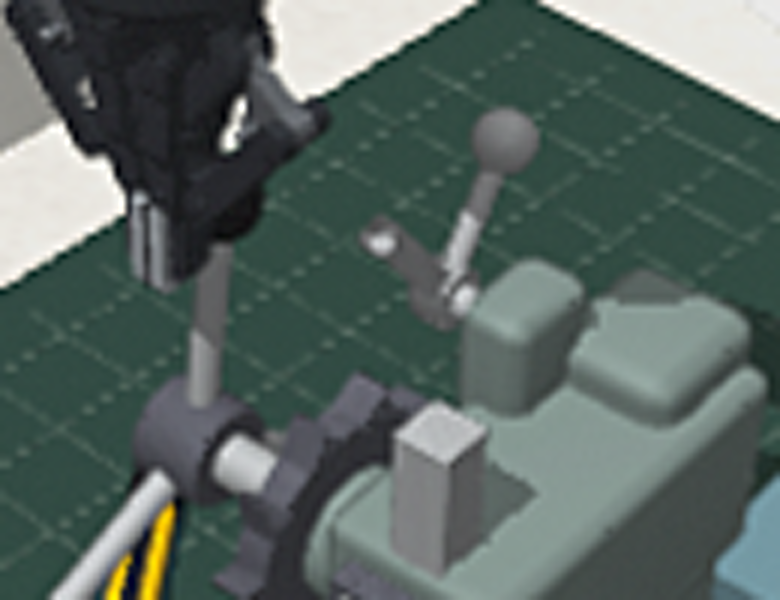

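The finger is against the upper ball and its arm is about upright; the pawl still lies over. I'll retreat and measure the balls.

```bash
python3 -m crank '[[[3,0,0],0,255],[[10,0,0],0,255],[[20,0,-3],0,255],[[25,0,-30],0,255],[[25,0,-70],0,255],[[25,0,-110],0,255],[[25,0,-115],0,255]]'
python3 - <<'E'
from h import *
go([62,-40,390],[62,-137,390],[62,-137,303])
c=read_camera("side");S=wc(c);T=wc(read_camera("top"))
for n,W,cc in(("S",S,None),("T",T,None)):
  P=np.asarray(W).reshape(-1,3);Q=RP.inv().apply(np.nan_to_num(P)-O)*1e3
  for nm,a0 in(("up",1.257),("rear",3.351),("front",5.445)):
    a=a0+.45;p=np.array([125,105*np.cos(a),190+105*np.sin(a)])
    k=Q[np.linalg.norm(Q-p,axis=1)<26]
    if len(k)<20: continue
    s=least_squares(lambda x:np.linalg.norm(k-x,axis=1)-16,p,loss='soft_l1',f_scale=1.).x
    print(n,nm,len(k),s.round(1),'q',((np.arctan2(s[2]-190,s[1])-a0+np.pi)%(2*np.pi)-np.pi).round(3))
E
```

```text
time: 13.8
eef_pos: [0.5551, 0.1456, 0.3986]
tcp_rot: [0.689, 0.725, 0.004, 0.004]
contact_force: [0.3, 0.3, 0.5]
opening: -0.003
finger_force: 0.0
t 13.8 press [125.4  39.4 398.6] yaw err(tool deg) 90.09 tilt -0.99994 F [0.31 0.24 0.52] open -0.0
[62, -40, 390] -> [-79.3 -63.6   7.9]
[62, -137, 390] -> [-176.3  -63.8    7.9]
[62, -137, 303] -> [-176.3  -64.7   94.9]
S up 205 [126.1 -12.6 292.5] q 0.436
S front 205 [125.4  96.5 148.4] q 0.432
T up 327 [124.7 -13.6 293.8] q 0.444
T rear 229 [124.8 -83.5 126.5] q 0.441
```

The wheel is at about 0.44, inside the 0.38–0.58 window. Now I'll go to the column side of the knob.

```bash
python3 -m crank '[[[-30,-18,0],0,255],[[-65,-40,0],0,255],[[-100,-58,0],0,255],[[-135,-64,0],0,255],[[-165,-64,0],0,255],[[-177,-64,0],0,255],[[-177,-64,10],0,255],[[-177,-64,40],0,255],[[-177,-64,70],0,255],[[-177,-64,90],0,255]]'
python3 -m crank '[[[0,0,0],0,255],[[0,0,0],0,255]]'
python3 - <<'E'
from h import *
go([62,-116,306],[62,-93,308])
E
```

```text
time: 14.9
eef_pos: [0.4971, -0.0333, 0.297]
tcp_rot: [0.689, 0.725, -0.001, -0.003]
contact_force: [-0.2, -0.0, 0.1]
opening: -0.005
finger_force: 0.0
time: 15.1
eef_pos: [0.4982, -0.034, 0.3005]
tcp_rot: [0.689, 0.725, -0.0, -0.001]
contact_force: [-0.2, -0.4, 0.7]
opening: -0.002
finger_force: 0.0
t 15.1 press [  59.8 -137.2  300.5] yaw err(tool deg) 90.13 tilt -1.0 F [-0.18 -0.4   0.65] open -0.0
[62, -116, 306] -> [21.2  2.2 -5.5]
[62, -93, 308] -> [44.2  2.3 -7.4]
```

```bash
python3 -m crank '[[[6,2,-5],0,255],[[12,2,-6],0,255],[[18,2,-6],0,255],[[22,2,-6],0,255],[[25,2,-6],0,255],[[28,2,-6],0,255],[[31,2,-7],0,255],[[34,2,-7],0,255],[[37,2,-7],0,255],[[40,2,-7],0,255]]'
python3 -m crank '[[[3,0,0],0,255],[[6,0,0],0,255],[[9,0,0],0,255],[[12,0,0],0,255],[[12,0,0],0,255],[[12,0,0],0,255]]'
python3 - <<'E'
from h import *
go([62,-60,304])
c=read_camera("side");S=wc(c)
cv2.imwrite("pics/side6.png",cv2.resize(c["frame"][190:290,260:390],None,fx=6,fy=6,interpolation=2))
E
```

```text
time: 16.1
eef_pos: [0.4993, 0.0015, 0.3144]
tcp_rot: [0.689, 0.724, -0.002, 0.005]
contact_force: [-7.1, -9.3, 19.3]
opening: -0.005
finger_force: 9.5
time: 16.7
eef_pos: [0.4973, 0.0172, 0.307]
tcp_rot: [0.689, 0.725, -0.001, -0.001]
contact_force: [-0.1, 0.3, -0.2]
opening: -0.001
finger_force: 0.0
t 16.7 press [ 61.4 -86.  307. ] yaw err(tool deg) 90.06 tilt -1.0 F [-0.06  0.29 -0.15] open -0.0
[62, -60, 304] -> [26.   0.6  3. ]
```

View pics/side6.png

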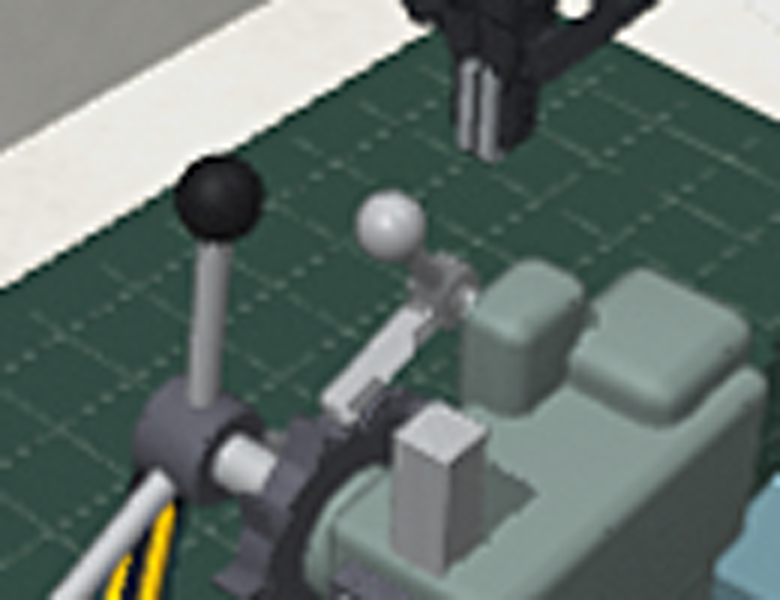

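The pawl has fallen back: the knob is at crop (391,228), the same pixel as when it was home before. I'll retreat and measure the knob and wheel.

```bash
python3 -m crank '[[[-10,0,-10],0,255],[[-20,0,-40],0,255],[[-40,0,-80],0,255],[[-60,0,-100],0,255],[[-80,0,-110],0,255],[[-80,0,-110],0,255],[[-80,0,-110],0,255]]'
python3 - <<'E'
from h import *
go()
S=wc(read_camera("side"));T=wc(read_camera("top"))
def fit(n,W,p,r):
    Q=RP.inv().apply(np.nan_to_num(np.asarray(W).reshape(-1,3))-O)*1e3
    k=Q[np.linalg.norm(Q-p,axis=1)<r*1.6]
    s=least_squares(lambda x:np.linalg.norm(k-x,axis=1)-r,p,loss='soft_l1',f_scale=1.).x
    print(n,len(k),s.round(1));return s
for n,W in(("S",S),("T",T)):
    s=fit(n+" knob",W,np.array([62,-30,304.]),12);print('pawl',np.arctan2(s[2]-256,s[1]+62)-.977)
    s=fit(n+" up",W,np.array([125,-14,293.]),16);print('q',np.arctan2(s[2]-190,s[1])-1.257)
for f,n in(("/tmp/top.npz","T"),("/tmp/side.npz","S")):
    fit("start knob "+n,wc(dict(np.load(f))),np.array([62,-30,304.]),12)
E
```

```text
time: 17.45
eef_pos: [0.5018, -0.0635, 0.4182]
tcp_rot: [0.69, 0.724, 0.0, -0.0]
contact_force: [-1.3, 0.2, -0.5]
opening: 0.002
finger_force: 0.0
t 17.45 press [  61.9 -166.8  418.2] yaw err(tool deg) 89.97 tilt -1.0 F [-1.27  0.23 -0.49] open 0.0
S knob 108 [ 63.  -28.8 302.7]
pawl -0.024083309425361188
S up 204 [125.8 -12.6 292.5]
q 0.43645795989075764
T knob 194 [ 61.6 -30.3 303.5]
pawl 0.004605453092201617
T up 327 [124.9 -13.7 293.6]
q 0.4455920519227481
start knob T 193 [ 61.7 -30.6 303.5]
start knob S 108 [ 63.  -29.3 303. ]
```

The pawl is fully home, the wheel is at about 0.44, and the arm is clear.

```bash
python3 -c "
from plant import ctrl
print(ctrl.sign_off())"
```

```text
the job is handed in; nothing more can be done
None
```

The press is eased off one notch: the wheel measures about 0.44 rad, the pawl is fully home in the next gap, and the job was handed in at 17.6 s with the arm clear; the first push on the pawl jammed on its knob, so I let it fall back and turned the fingers before throwing it over.

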